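# Draw out the solvent bottle and open its push-and-turn cap

### The arm

A 6-joint arm with a two-finger parallel gripper is mounted at the origin on the work surface. World frame = base frame: x ahead of the robot, y to its left, z up, the work surface at z = 0. Lengths are in m, angles in rad, forces in N, time in s.
With the tool pointing down it reaches from about 0.4 to 0.825 m from the base axis. Payload 7 kg.
Tool frame: the origin (TCP) lies on the mounting face of the last link; the fingertips stand arm.tcp_to_tips ahead of it and the grasp point (between the pads) lies 159 mm ahead of it (arm.tcp_to_tips is the distance from the TCP to the fingertips, in m); z points along the fingers, y is the direction in which the jaws open and shut (so a half turn about z gives the same grasp; the last joint's range is limited). The gripper opens to 88 mm and grips with 3 to 60 N. Pads are 19 mm wide; open, the fingers measure 130 mm over their backs; the gripper's body (78 mm by 193 mm) begins 47 mm behind the grasp point.
Start: joints at [-0.878, 0.359, 0.012, 0, -1.224, -0.288], TCP at [0.266, -0.62, 0.405] pointing down, gripper open.
Joint ranges: [-3.07, 3.07], [-1.43, 2.12], [-1.02, 1.25], [-3.03, 1.67], [-3.05, -0], [-3.03, 3.03]. Speed limits (rad/s): [2.39, 2.39, 3.01, 3.14, 3.14, 3.14].

### API

Orientations are given as [roll, pitch, yaw] about the fixed x, y, z axes, in that order (R = Rz(yaw) Ry(pitch) Rx(roll)).
In Python, from station import arm, cams, job_done, finder gives the robot as it stands.
- The arm moves only by the tool play_rows, never from a script. Its argument "targets" is a list that holds one entry, the list of rows, each a list of 4 numbers: the shift along the tool's x, y, z in m, then the turn about the tool's z in degrees. A call has 1 to 5 rows; each row is the pose to reach, as a shift and turn from the pose commanded when the call began, along the tool's axes at that moment; what a row does not reach only later rows make up. A row lasts 1/8 s, in which the tool goes at most 62.5 mm and 10.7 degrees, less where a joint would pass 70% of its speed; a pose out of reach is approached as far as the arm can. A call with a gripper value outside its range is refused whole. "grip" is the closure in counts, from 0 (fully open) to 255 (shut), set as the call begins (left out, the last holds). The fingers move at their own pace and stop on an object; "newtons" is the grip in N (left out, the last holds). Time passes only in rows, so rows that repeat a pose let the fingers close. It gives the time, the measured TCP pose, the force and the opening at its end, in the units of the state.
- arm.get_state(): the state, without advancing time (a new reading comes with each control period).
- cams.grab_frame(name): name is "scene" or "top" or "wrist"; returns (picture, depth): 480x640x3 uint8, red, green, blue; 480x640 float32, m along the optical axis (not along the pixel's ray), 0 where there is no reading.
- cams.camera_params(name): a dict with "intrinsics" (3x3 intrinsics, pixels), "D" ([k1, k2, p1, p2, k3] as OpenCV has them; the pictures are not rectified), "position" and "attitude" of the camera in the world. Camera axes: x right, y down, z forward; pixel columns grow to the right and rows downward; lengths in m; the calibration is good to about 2 mm. A picture is of the moment at which its call begins: read the wrist's pose just before it. camera_params takes no time and is no camera call; for the wrist camera it gives the pose at the moment of the call.
- job_done(): hands the job in, once; it reports no verdict.
Trained networks look in the newest picture that a camera, given by its name, has taken for a name from the list of things; names that differ only in an ending like _2 or _b are one class to them, and where a whole thing is asked for, a point or a joint stands for the part that bears it (a point fixed in the world has none). Each returns a list of dicts, best first, with "score" (0 to 1); they miss things now and then, are a little off and sometimes report something else, mostly with a low value. They report only what shows in the picture. A call takes as long as a camera call.
- finder.find_in(camera, query): "xyz" ([x, y, z] in m, in world coordinates, good to about 4 mm: the middle of the surface that is visible of it).
- finder.masks_of(camera, query): "mask" (480x640 bool, what is visible of it).
The state is a dict: "t": time; "q": joint angles; "qd": joint speeds; "joint_efforts": joint torques, N m; "eef_pos": TCP position; "ee_rot": TCP orientation; "force": force on the tool from outside, world axes, zero at the start; "moment": the same for the moment, N m; "width": finger opening in m.
Only numpy, scipy, OpenCV 4.12 (cv2) and the standard library are available. Lean on these libraries where they do the work, as an engineer would, in place of code of your own. Each camera call takes 0.05 s, during which the arm holds its last target. There are 200 camera calls.

### The job

The amber solvent bottle is parked on its slide under the little instrument shelf. Pull the slide by its upright post all the way out to its stop; then press the bottle's safety cap down, keep it pressed while you twist it counter-clockwise (seen from above) about 75 degrees until it is free, and lift it straight up. Finish while still holding the cap in the gripper: upright, still, and about 5 cm above the bottle's mouth, touching nothing else, with the slide still fully out and the other things on the bench left where they are.

Things in the scene. Friction and masses are not known exactly. Their poses are not given: they have to be found in the camera images.
- station: Fixed track with a shelf over its far end. Origin on the bench under the parked bottle's axis; z up, the carriage slides out along its -x (towards the robot). Track x -240 to 60 mm, 110 wide, 22 high. Shelf board x -30 to 70, y +-115, underside 160 mm above the bench; a meter and a carton on it reach 217 mm. Legs at y +-105, x 0 to 60 mm.
- carriage (a joint): Travel of the carriage with the bottle, in m: 0 parked under the shelf, 0.130 fully out at the stop. About 5 N of friction; it stays where it is left.
- post (a point): Point on the axis of the carriage's steel pull post, 75 mm above the bench. Plain upright cylinder 16 mm in diameter, top 97 mm above the bench, 100 mm from the bottle's axis on the station's -x side. Axes as the station's; moves with the carriage. Best pinched from above, fingers closing along the station's y.
- mouth (a point): Centre of the bottle's mouth (neck rim), on the bottle's axis, 122 mm above the bench. The amber bottle (60 mm in diameter, shoulder 78 to 96 mm above the bench, neck 26 mm, lugs on it 35 mm across) is clamped to the carriage and cannot turn. Axes as the station's; moves with the carriage.
- cap_center (a point): Centre (half-way up) of the white ribbed push-and-turn cap: round, 44 mm in diameter, 30 mm tall, 30 g, loose. Locked, its underside is 106 mm and its top 136 mm above the bench; a spring in the neck pushes it up with about 3 N, and 1 N more per mm pressed. It must be at least 3.5 mm down to turn and bottoms out at 6 mm (9 N).
- cap: The same cap; origin at its underside's centre, z up. Locked, it turns only some 6 degrees and cannot be lifted. Pressed, then turned counter-clockwise from above by 55 to 120 degrees (75 is good; hard stop near 128), it is free, rises about 3 mm past its locked height by itself and lifts straight off.
- jar_a: Bystander: closed jar 48 mm in diameter, 60 mm tall, left of the track. Origin under its centre. Leave it alone.
- jar_b: Bystander: closed jar 44 mm in diameter, 70 mm tall, right of the track. Origin under its centre. Leave it alone.
- collar: Bystander: steel collar 44 mm in diameter, 14 mm high, lying left of the track. Origin under its centre. Leave it alone.
- pot_a: Bystander: open black pot 68 mm in diameter, 75 mm tall, far to the left. Origin under its centre. Leave it alone.
- pot_b: Bystander: a second pot, the same. Leave it alone.
- driver: Bystander: screwdriver lying on the bench to the right. Leave it alone.
- tray: Bystander: shallow open tray 90 x 110 x 30 mm, far to the right. Origin under its centre. Leave it alone.

How it is judged:
By the outcome, as a careful person would: the job done as asked, in the order asked, and still so for the second after the job is handed in, while the arm keeps its last pose, push and grip.
It also fails if it takes over 56 s, if anything falls off the work surface, if the arm or the gripper's body presses on something with over 40 N, if the wrist force passes 120 N, or if a joint passes its speed limit or range.

## Working session

There is one attempt and no reset: what is moved stays moved. The work goes in short steps, Python scripts to look and compute and a tool call to move; the robot and the scene stay as the last step left them, time stands still between calls to the robot, and variables do not carry over. Pictures are saved under pics/ and viewed, about 8 in all and at most 12, crops included, and the job is handed in when it is done.

Besides the shell and the picture viewer there is one more tool, called as name(argument=value, ...), one argument or row to a line, values as JSON. play_rows: Moves the arm, as the interface text tells. Its arguments: {"type":"object","properties":{"targets":{"type":"array","items":{"type":"array","items":{"type":"array","items":{"type":"number"}}}},"grip":{"type":"number"},"newtons":{"type":"number"}},"required":["targets"]}

```bash
mkdir -p pics
cat > h.py <<'E'
import numpy as np, cv2
from scipy.spatial.transform import Rotation as R
from station import arm, cams, finder, job_done
def save(c,n,crop=None):
    p,d=cams.grab_frame(c); im=p[:,:,::-1]
    if crop: u0,v0,u1,v1=crop; im=cv2.resize(im[v0:v1,u0:u1],None,fx=2,fy=2)
    cv2.imwrite(f'pics/{n}.png',im); return p,d
def cam(c):
    k=cams.camera_params(c); a=np.array(k['attitude'],float)
    Rm=a if a.shape==(3,3) else R.from_euler('xyz',a).as_matrix() if a.size==3 else None
    return np.array(k['intrinsics']),np.array(k['D'],float),np.array(k['position']),Rm
def w2p(c,X):
    K,D,t,Rm=cam(c); return cv2.projectPoints((np.atleast_2d(X)-t)@Rm,np.zeros(3),np.zeros(3),K,D)[0][:,0]
def pts(c,m,d):
    K,D,t,Rm=cam(c); v,u=np.nonzero(m&(d>0)); n=cv2.undistortPoints(np.c_[u,v].astype(float)[:,None],K,D)[:,0]
    z=d[v,u]; return np.c_[n*z[:,None],z]@Rm.T+t
E
python3 - <<'E'
from h import *
s=arm.get_state(); print(s, arm.tcp_to_tips)
for c in ['scene','top','wrist']:
    save(c,c+'0'); print(c,cams.camera_params(c))
    for q in ['post','cap','station','mouth','jar_a','collar']:
        print(q,[(np.round(r['xyz'],3).tolist(),round(r['score'],2)) for r in finder.find_in(c,q)[:3]])
E
```

```text
{'t': 0.0, 'q': array([-8.77906911e-01,  3.59378633e-01,  1.10920549e-02, -3.76548900e-04,
       -1.22413145e+00, -2.88085717e-01]), 'qd': array([-1.85124463e-04, -2.80695376e-04,  7.56225492e-04, -5.92996281e-04,
        6.10424463e-05, -4.93182628e-05]), 'joint_efforts': array([ 1.02642527e-03, -5.82721782e+01,  2.93051291e+01,  6.99727848e+00,
        6.74785028e-03, -1.34798138e-04]), 'eef_pos': array([ 0.2657589 , -0.62026925,  0.40373749]), 'ee_rot': array([ 3.13993720e+00, -1.21404810e-04, -2.73691708e+00]), 'force': array([ 0.85157934,  0.06582276, -0.36499037]), 'moment': array([ 0.01795174, -0.0104742 ,  0.00611962]), 'width': 0.08778184992723784} 0.1781
scene {'intrinsics': array([[484.40675647,   0.        , 324.54718595],
       [  0.        , 484.40675647, 234.80753013],
       [  0.        ,   0.        ,   1.        ]]), 'D': array([-0.0852475,  0.       ,  0.       ,  0.       ,  0.       ]), 'position': array([1.29590699, 0.52315223, 1.01870108]), 'attitude': array([-2.37718731,  0.00981367,  2.18912281])}
post [([0.704, 0.031, 0.029], 0.57)]
cap [([0.598, 0.43, 0.
[... 657 characters left out ...]
 0.028, 0.172], 0.79), ([0.391, -0.336, 0.028], 0.34)]
mouth [([0.609, 0.028, 0.018], 0.62)]
jar_a [([0.678, 0.181, 0.059], 0.98), ([0.668, -0.137, 0.071], 0.7)]
collar [([0.522, 0.168, 0.017], 0.78), ([0.679, 0.181, 0.056], 0.48), ([0.635, -0.456, 0.003], 0.3)]
wrist {'intrinsics': array([[342.49875777,   0.        , 315.23760841],
       [  0.        , 342.49875777, 241.13954634],
       [  0.        ,   0.        ,   1.        ]]), 'D': array([-0.05533787,  0.        ,  0.        ,  0.        ,  0.        ]), 'position': array([ 0.20285919, -0.64799788,  0.38501042]), 'attitude': array([2.88383317e+00, 7.41552464e-04, 1.97547421e+00])}
post []
cap []
station []
mouth []
jar_a []
collar []
```

View pics/top0.png

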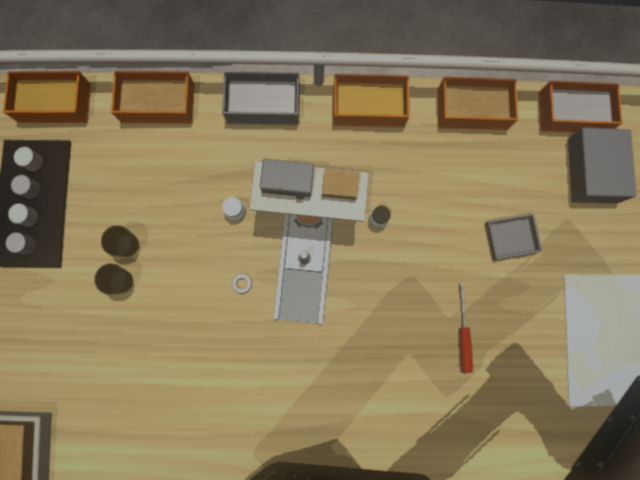

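View pics/scene0.png

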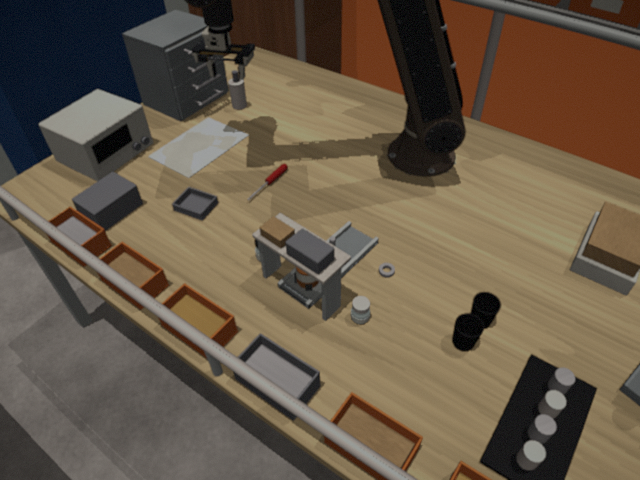

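Run:
```python
from h import *
p,d=cams.grab_frame('top')
m=np.zeros(d.shape,bool); m[120:335,240:380]=1
P=pts('top',m,d)
def rect(Q,n):
    r=cv2.minAreaRect((Q[:,:2]*1000).astype(np.float32)); print(n,len(Q),np.round(r[0],1),np.round(r[1],1),round(r[2],2),'z',np.median(Q[:,2]))
ok=lambda z0,z1:P[(P[:,2]>z0)&(P[:,2]<z1)]
sh=ok(.15,.19); rect(sh,'shelf')
tr=ok(.014,.034); tr=tr[(abs(tr[:,1]-.03)<.08)]; rect(tr,'track')
# clean edges via histogram-line fits: track left/right edge per x
a=[]
for x in np.arange(.48,.6,.006):
    q=tr[abs(tr[:,0]-x)<.003]
    if len(q)>5: a.append((x,q[:,1].min(),q[:,1].max()))
a=np.array(a); print(np.polyfit(a[:,0],a[:,1],1),np.polyfit(a[:,0],a[:,2],1), np.median(a[:,2]-a[:,1]))
po=P[(P[:,2]>.07)&(P[:,2]<.12)&(P[:,0]<.64)]; print('post/high pts',len(po),po.mean(0) if len(po) else '')
mk=finder.masks_of('top','post')
for r in mk[:2]:
    q=pts('top',r['mask'],d); print(r['score'],len(q),q.min(0),q.max(0)); 
# post top pixel: detect highest points near (304,257)
m2=np.zeros(d.shape,bool); m2[246:268,294:314]=1
q=pts('top',m2,d); q=q[q[:,2]>.08]; print('posttop',len(q),q.mean(0) if len(q) else '')
ps,ds=cams.grab_frame('scene')
Q=pts('scene',(np.ones(ds.shape)>0),ds); Q=Q[(abs(Q[:,0]-.6)<.16)&(abs(Q[:,1]-.03)<.13)]
s2=Q[(Q[:,2]>.155)&(Q[:,2]<.19)]; rect(s2,'shelf scene')
t2=Q[(Q[:,2]>.014)&(Q[:,2]<.034)&(Q[:,0]<.6)&(abs(Q[:,1]-.03)<.08)]; rect(t2,'track scene')
```

```text
shelf 3174 [698.4  16.2] [230.6 101.6] 84.91 z 0.1719285429645595
track 2743 [667.   21.5] [464.9 158.9] 2.21 z 0.020103624909816098
[-0.08376492  0.02183419] [-0.09023828  0.1320163 ] 0.10668844874595272
post/high pts 52 [0.57789709 0.02619402 0.09432269]
0.94 1975 [ 0.55252778 -0.02154337  0.00109372] [0.676677   0.06931308 0.15999478]
0.32 903 [ 0.49296299  0.40604059 -0.00390309] [0.55521758 0.4716277  0.0811267 ]
posttop 49 [0.57821832 0.02629423 0.09558935]
shelf scene 1467 [698.8  17.2] [232.5 103.3] 85.02 z 0.17287049114394082
track scene 328 [517.   31.8] [111.8 157.1] 85.41 z 0.021679191127830122
```

play_rows(
  targets=[
    [[-0.036,0.031,0,0],[-0.072,0.063,0,0],[-0.109,0.094,0,0],[-0.145,0.126,0,0],[-0.181,0.157,0,0]],
  ],
  grip=100,
  newtons=40,
)

```text
t: 1.82
eef_pos: [0.3708, -0.4034, 0.4049]
ee_rot: [-3.141, 0.0, -2.737]
force: [0.3, 0.4, 1.3]
width: 0.0539
```

play_rows(
  targets=[
    [[-0.036,0.031,0,0],[-0.072,0.063,0,0],[-0.109,0.094,0,0],[-0.145,0.126,0,0],[-0.181,0.157,0,0]],
  ],
)

```text
t: 2.45
eef_pos: [0.4753, -0.1877, 0.405]
ee_rot: [-3.141, 0.001, -2.737]
force: [0.1, -0.2, -0.6]
width: 0.0529
```

play_rows(
  targets=[
    [[-0.036,0.031,0,7],[-0.072,0.063,0,14],[-0.109,0.094,0,21],[-0.145,0.126,0,28.2],[-0.181,0.157,0,28.2]],
  ],
)

```text
t: 3.08
eef_pos: [0.5799, 0.0279, 0.4049]
ee_rot: [3.141, 0.001, 3.053]
force: [-0.1, 0.6, 0.5]
width: 0.0532
```

```bash
cat >> h.py <<'E'
def delta(W,tool_off=.159):
    s=arm.get_state(); Rm=R.from_euler('xyz',s['ee_rot']).as_matrix()
    g=s['eef_pos']+Rm@[0,0,tool_off]; return s,g,Rm.T@(np.array(W)-g)
E
python3 - <<'E'
from h import *
s=arm.get_state(); p,d=save('wrist','w1')
P=pts('wrist',d>0,d); q=P[(P[:,2]>.085)&(P[:,2]<.105)&(np.hypot(P[:,0]-.579,P[:,1]-.027)<.03)]
print(len(q), q.mean(0) if len(q) else '', q.min(0),q.max(0))
q=P[(P[:,2]>.04)&(P[:,2]<.088)&(np.hypot(P[:,0]-.579,P[:,1]-.027)<.03)]; print(len(q),q.min(0),q.max(0))
print([ (r['xyz'],r['score']) for r in finder.find_in('wrist','cap')])
print(w2p('wrist',[[.579,.027,.097]]))
print(delta([.579,.027,.078]))
E
```

```text
280 [0.57973227 0.03002892 0.09589184] [0.57297892 0.02214625 0.08515988] [0.58848292 0.03731311 0.0986149 ]
143 [0.57291998 0.02187765 0.04043545] [0.58166825 0.03786885 0.08728379]
[([0.6581, 0.0209, 0.1335], 0.74)]
[[312.74775194 230.56406053]]
({'t': 3.175, 'q': array([ 3.87117327e-01,  2.06680946e-01, -2.00107505e-01,  7.08192411e-05,
       -1.16364706e+00, -2.04231880e+00]), 'qd': array([-0.04164829, -0.02943901, -0.0437802 , -0.00092617, -0.00832368,
        0.04976153]), 'joint_efforts': array([ 1.21785242e+00, -4.45877874e+01,  2.96149367e+01,  6.82603732e+00,
        2.55072996e-02, -6.49647005e-01]), 'eef_pos': array([0.58106759, 0.02975374, 0.40423903]), 'ee_rot': array([3.14148670e+00, 3.50986156e-04, 3.05721552e+00]), 'force': array([-1.00476735, -0.15857338, -0.5638879 ]), 'moment': array([-0.05694943,  0.0309004 ,  0.03510833]), 'width': 0.0532345538649179}, array([0.58112462, 0.02976583, 0.24523904]), array([ 0.00194267, -0.00295277,  0.16723806]))
```

View pics/w1.png

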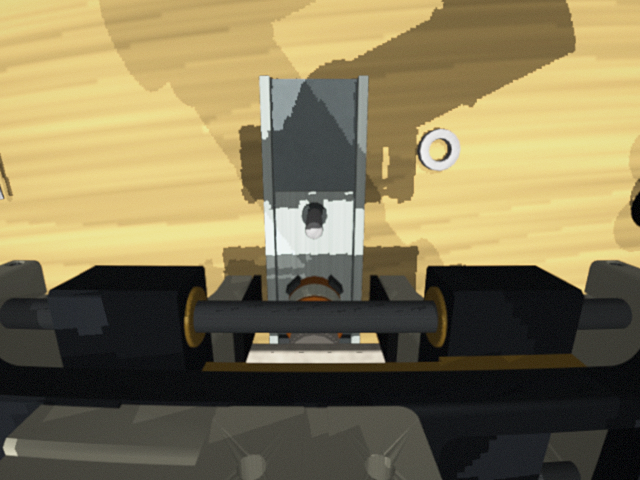

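play_rows(
  targets=[
    [[0.001,-0.001,0.04,0],[0.001,-0.001,0.08,0],[0.001,-0.001,0.12,0],[0.001,-0.001,0.15,0],[0.001,-0.001,0.167,0]],
  ],
)

```text
t: 3.8
eef_pos: [0.5779, 0.0251, 0.2362]
ee_rot: [-3.141, -0.002, 3.054]
force: [-0.1, -0.1, -0.0]
width: 0.0536
```

play_rows(
  targets=[
    [[0,0,0,0],[0,0,0,0],[0,0,0,0],[0,0,0,0],[0,0,0,0]],
  ],
  grip=255,
  newtons=40,
)

```text
t: 4.42
eef_pos: [0.5786, 0.0263, 0.2385]
ee_rot: [3.14, 0.002, 3.054]
force: [-1.1, 6.5, 3.5]
width: 0.0153
```

play_rows(
  targets=[
    [[0.01,0.0005,0,0],[0.035,0.001,0,0],[0.065,0.001,0,0],[0.095,0.001,0,0],[0.12,0.001,0,0]],
  ],
)

```text
t: 5.05
eef_pos: [0.4591, 0.037, 0.2384]
ee_rot: [3.141, 0.003, 3.055]
force: [6.4, -2.0, -1.9]
width: 0.015
```

play_rows(
  targets=[
    [[0.004,0,0,0],[0.007,0,0,0],[0.009,0,0,0],[0.01,0,0,0],[0.01,0,0,0]],
  ],
)

```text
t: 5.68
eef_pos: [0.4503, 0.0378, 0.2384]
ee_rot: [3.141, 0.002, 3.055]
force: [3.7, -3.7, 2.5]
width: 0.015
```

play_rows(
  targets=[
    [[0.001,0,0,0],[0.002,0,0,0],[0.003,0,0,0],[0.003,0,0,0]],
  ],
)

```text
t: 6.18
eef_pos: [0.4485, 0.038, 0.2385]
ee_rot: [3.141, 0.005, 3.056]
force: [13.6, -9.4, -7.0]
width: 0.0151
```

play_rows(
  targets=[
    [[0.001,0.001,0,0],[0.002,0.001,0,0],[0.002,0.001,0,0]],
  ],
)

```text
t: 6.55
eef_pos: [0.448, 0.0385, 0.2385]
ee_rot: [-3.141, 0.007, 3.056]
force: [26.9, -24.0, -18.5]
width: 0.0152
```

play_rows(
  targets=[
    [[-0.0015,-0.001,0,0],[-0.0025,-0.001,0,0],[-0.0025,-0.001,0,0]],
  ],
)

```text
t: 6.92
eef_pos: [0.4487, 0.038, 0.2384]
ee_rot: [3.141, 0.004, 3.055]
force: [10.3, -7.6, -4.2]
width: 0.0151
```

play_rows(
  targets=[
    [[0,0,0,0],[0,0,0,0],[0,0,0,0],[0,0,0,0]],
  ],
  grip=120,
)

```text
t: 7.42
eef_pos: [0.4464, 0.0381, 0.2376]
ee_rot: [-3.142, -0.0, 3.054]
force: [-0.5, 0.7, 0.2]
width: 0.0451
```

play_rows(
  targets=[
    [[0,0,-0.02,0],[0,0,-0.06,0],[0,0,-0.1,0],[0,0,-0.14,0],[0,0,-0.17,0]],
  ],
)

```text
t: 8.05
eef_pos: [0.4463, 0.038, 0.4096]
ee_rot: [3.141, 0.001, 3.055]
force: [0.0, 0.1, -0.4]
width: 0.0463
```

Run:
```python
from h import *
s=arm.get_state(); print(s['eef_pos'],s['ee_rot'],s['force'],s['width'],s['q'])
for c in ['wrist','top']:
    p,d=save(c,c+'2'); P=pts(c,d>0,d)
    e=np.array([.9962,-.0872]); b=np.array([.549,.0295])
    for n,c0,z0,z1,r in [('cap',b,.125,.15,.04),('post',b-.1*e,.085,.105,.03),('meter',b+.15*e,.2,.23,.12)]:
        q=P[(P[:,2]>z0)&(P[:,2]<z1)&(np.hypot(*(P[:,:2]-c0).T)<r)]
        if len(q)>5:
            print(c,n,len(q),np.median(q,0),(q.min(0)+q.max(0))/2,q.max(0)-q.min(0))
            if n=='cap': print(cv2.minEnclosingCircle((q[:,:2]*1000).astype(np.float32)))
    print([(r['xyz'],r['score']) for r in finder.find_in(c,'cap')])
    for r in finder.masks_of(c,'cap')[:1]:
        q=pts(c,r['mask'],d); q=q[q[:,2]>.128]; print('mask',len(q),q.mean(0))
```

```text
[0.44629461 0.03798722 0.40958469] [3.14066412e+00 1.46063250e-03 3.05452561e+00] [ 0.02576026  0.14304287 -0.38087324] 0.0462949664224257 [ 5.27467420e-01 -3.02503026e-02 -4.53980404e-01  9.16942070e-05
 -1.14533746e+00 -2.18536788e+00]
wrist cap 1454 [0.54078102 0.03012563 0.14016805] [0.54195152 0.02945245 0.13374871] [0.02797753 0.04452944 0.01749741]
((547.7205200195312, 29.46074676513672), 22.274742126464844)
wrist post 289 [0.44936567 0.03802355 0.10060927] [0.45085984 0.03803406 0.09414661] [0.01531765 0.01541923 0.01720779]
[([0.5424, 0.0308, 0.1322], 0.6)]
mask 1365 [0.53959775 0.02985571 0.13539742]
top cap 333 [0.55019659 0.02704306 0.13573469] [0.55061897 0.02972292 0.13384402] [0.04095935 0.04272973 0.01673868]
((548.9000244140625, 29.14896583557129), 22.28419303894043)
top meter 2440 [0.71202054 0.03735858 0.21527555] [0.71468919 0.01463836 0.21244881] [0.074642   0.19152185 0.02489242]
[([0.5499, 0.0321, 0.136], 0.64)]
mask 298 [0.55025721 0.02863338 0.13574776]
```

play_rows(
  targets=[
    [[-0.025,0,0,8],[-0.05,0,0,16],[-0.075,0,0,24],[-0.1,0,0,32],[-0.1026,0,0,38]],
  ],
  grip=40,
)

```text
t: 8.98
eef_pos: [0.5499, 0.029, 0.4056]
ee_rot: [-3.138, -0.001, 2.386]
force: [-0.9, 0.0, -0.2]
width: 0.0738
```

play_rows(
  targets=[
    [[0,0,0,0],[0,0,0,0],[0,0,0.03,0],[0,0,0.05,0],[0,0,0.06,0]],
  ],
)

```text
t: 9.6
eef_pos: [0.5481, 0.029, 0.3467]
ee_rot: [-3.14, -0.001, 2.393]
force: [0.8, 0.6, -0.3]
width: 0.0738
```

Run:
```python
from h import *
s,g,dl=delta([.5485,.0293,.127]); print(g,np.degrees(s['ee_rot']),dl,s['width'],s['q'],s['t'])
save('wrist','w3')
```

```text
[0.54789004 0.02896883 0.1877391 ] [-1.79936625e+02 -3.56607970e-02  1.37085150e+02] [-0.00025902  0.00072505  0.06073819] 0.07378746617471042 [ 4.09860086e-01  1.99091414e-01 -3.49629736e-01 -1.49289264e-04
 -1.02333796e+00 -2.72958370e+00] 9.6
```

View pics/w3.png

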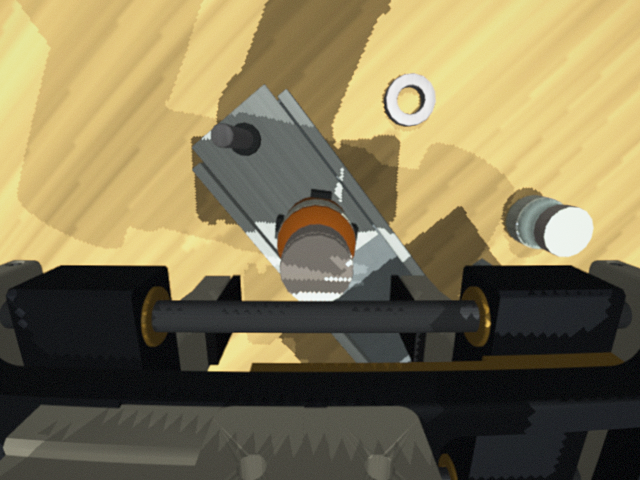

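play_rows(
  targets=[
    [[0,0.0006,0.02,0],[0,0.0006,0.04,0],[0,0.0006,0.055,0],[0,0.0006,0.061,0],[0,0.0006,0.061,0]],
  ],
)

```text
t: 10.28
eef_pos: [0.5492, 0.0295, 0.2868]
ee_rot: [-3.141, 0.0, 2.391]
force: [0.2, 0.2, -0.7]
width: 0.0744
```

play_rows(
  targets=[
    [[0,0,0,0],[0,0,0,0],[0,0,0,0],[0,0,0,0],[0,0,0,0]],
  ],
  grip=255,
  newtons=45,
)

```text
t: 10.9
eef_pos: [0.549, 0.0294, 0.2868]
ee_rot: [-3.141, 0.0, 2.391]
force: [-1.1, -0.7, 2.7]
width: 0.0433
```

play_rows(
  targets=[
    [[0,0,0.002,0],[0,0,0.004,0],[0,0,0.0055,0],[0,0,0.006,0],[0,0,0.006,0]],
  ],
)

```text
t: 11.52
eef_pos: [0.5491, 0.0294, 0.2812]
ee_rot: [3.142, 0.0, 2.391]
force: [-3.1, -0.2, 8.3]
width: 0.0434
```

play_rows(
  targets=[
    [[0,0,0,-5],[0,0,0,-13],[0,0,0,-21],[0,0,0,-29],[0,0,0,-37]],
  ],
)

```text
t: 12.15
eef_pos: [0.5495, 0.0298, 0.2814]
ee_rot: [3.141, 0.002, 3.042]
force: [-2.1, 1.0, 9.3]
width: 0.0434
```

play_rows(
  targets=[
    [[0,0,0,-8],[0,0,0,-16],[0,0,0,-24],[0,0,0,-32],[0,0,0,-39]],
  ],
)

```text
t: 12.78
eef_pos: [0.5495, 0.0298, 0.2814]
ee_rot: [-3.141, 0.002, -2.561]
force: [-2.3, 2.3, 7.9]
width: 0.0433
```

play_rows(
  targets=[
    [[0,0,0,0],[0,0,0,0],[0,0,0,0]],
  ],
)

```text
t: 13.15
eef_pos: [0.5495, 0.0297, 0.2814]
ee_rot: [-3.141, 0.002, -2.565]
force: [-2.6, 0.1, 8.1]
width: 0.0434
```

Run:
```python
from h import *
s=arm.get_state(); print(s['eef_pos'],np.degrees(s['ee_rot']),s['force'],s['moment'],s['width'])
```

```text
[0.54952636 0.02974232 0.28142097] [-1.79964737e+02  9.17050141e-02 -1.46974499e+02] [-2.57278049  0.1430643   8.14000891] [0.08634343 0.81190278 0.03912473] 0.04338554621998905
```

play_rows(
  targets=[
    [[0,0,-0.003,0],[0,0,-0.006,0],[0,0,-0.008,0],[0,0,-0.01,0],[0,0,-0.011,0]],
  ],
)

```text
t: 13.78
eef_pos: [0.5488, 0.0294, 0.2914]
ee_rot: [3.141, -0.001, -2.566]
force: [0.6, -0.1, -0.9]
width: 0.0433
```

play_rows(
  targets=[
    [[0,0,-0.01,0],[0,0,-0.025,0],[0,0,-0.04,0],[0,0,-0.055,0],[0,0,-0.0615,0]],
  ],
)

```text
t: 14.4
eef_pos: [0.5492, 0.0295, 0.3548]
ee_rot: [-3.141, 0.002, -2.566]
force: [0.2, -0.3, -1.1]
width: 0.0438
```

play_rows(
  targets=[
    [[0,0,0,0],[0,0,0,0],[0,0,0,0]],
  ],
)

```text
t: 14.78
eef_pos: [0.5489, 0.0294, 0.3525]
ee_rot: [3.141, -0.001, -2.566]
force: [-0.1, -0.6, -0.3]
width: 0.0436
```

Run:
```python
from h import *
s=arm.get_state(); print(s['eef_pos'],np.degrees(s['ee_rot']),s['force'],s['width'],abs(s['qd']).max(),s['t'])
p,d=save('scene','s4',(200,150,460,345)); p2,d2=save('top','t4'); p3,d3=save('wrist','w4')
for c,dd in [('scene',d),('wrist',d3),('top',d2)]:
    for r in finder.masks_of(c,'cap')[:2]:
        q=pts(c,r['mask'],dd)
        if len(q)>5: print(c,r['score'],len(q),np.percentile(q,[2,50,98],axis=0).round(3).tolist())
for c,dd in [('wrist',d3),('scene',d)]:
    P=pts(c,dd>0,dd); q=P[(P[:,2]>.085)&(P[:,2]<.105)&(np.hypot(P[:,0]-.449,P[:,1]-.038)<.03)]
    if len(q): print('post',c,len(q),(q.min(0)+q.max(0))/2)
for n in ['jar_a','collar']: print(n,[(r['xyz'],r['score']) for r in finder.find_in('top',n)[:2]])
```

```text
[0.54892717 0.02944322 0.35254653] [ 1.79982681e+02 -6.29772440e-02 -1.47010452e+02] [-0.1123625  -0.59760551 -0.34435124] 0.04357988056362712 0.0018383790644973003 14.775
scene 0.81 286 [[0.534, 0.012, 0.176], [0.559, 0.034, 0.2], [0.572, 0.051, 0.205]]
scene 0.24 182 [[0.333, -0.342, 0.011], [0.388, -0.33, 0.023], [0.432, -0.321, 0.029]]
wrist 0.82 5707 [[0.526, 0.007, 0.176], [0.54, 0.025, 0.202], [0.568, 0.047, 0.203]]
post wrist 514 [0.44882199 0.0373893  0.09235437]
post scene 32 [0.45115425 0.03955682 0.0938612 ]
jar_a [([0.6783, 0.1833, 0.0576], 0.81), ([0.6697, -0.1408, 0.0696], 0.72)]
collar [([0.6862, 0.0162, 0.1747], 0.24)]
```

View pics/s4.png

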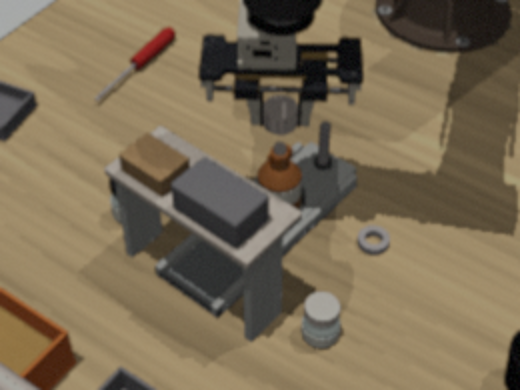

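View pics/w4.png

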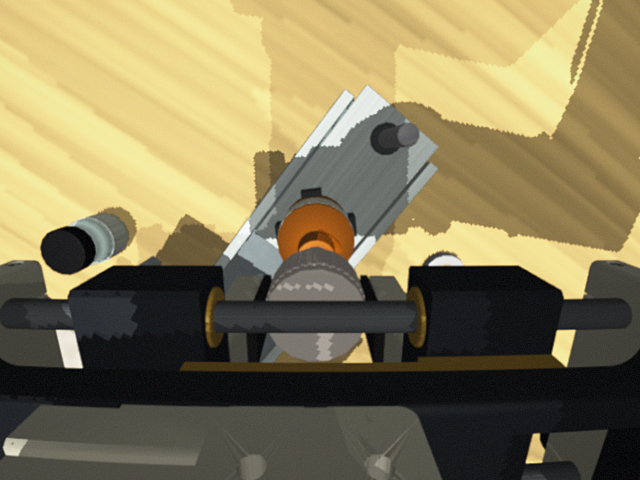

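The scene crop shows the cap in the gripper at about (280,112), clear of the bare neck at (280,152). The shelf and bystanders look untouched. The wrist view also shows the cap off the neck, with the post and slide still out.

```bash
python3 -c "
from h import *
print(job_done())"
```

```text
the job is handed in; nothing more can be done
None
```

I pulled the slide out to its stop, pressed and twisted the cap free, and handed the job in with the cap still in the gripper above the bottle. It took about 15 s of the 56 s.

- **Slide:** it moved about 130 mm, until the pull force climbed steeply (27 N along x). After the cap was off, the wrist camera put the post at x 0.449 m, the same as right after the pull.
- **Cap release:** I pressed it 5.6 mm (about 8 N) and turned it 76° counter-clockwise while pressed. It then lifted with almost no resistance.
- **Final pose:** the cap's top measured 0.203 m, so its underside is about 0.173 m, roughly 51 mm above the mouth. The tool is vertical to within 0.1°, the joints were still, and the force on it was below 1 N.
- **Bystanders:** both jars were found within about 4 mm of where they started, which is the finder's accuracy. After the lift, the network did not find the collar in the top view, but the scene picture shows it beside the track. I did not re-measure the pots, driver or tray, but the arm never went near them.

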